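# Put the microscope's spare optics away by kind

## Task

Put the five loose microscope optics away, each with its own kind: stand the two objectives in the wells of the white rack, one to a well, stand the two eyepieces in the grey box, one to a bay, both kinds lens up as they are now, and lay the polariser flat in the shallow steel tray. These are precision optics, so set each one down fully home without dropping it or tipping it over, and leave the oil bottle and the tally counter that stand among them where they are.

Things in the scene. Friction and masses are not known exactly. Their poses are not given: they have to be found in the camera images.
- objective_long_center (a point): Long high-power microscope objective, bright steel, 60 mm tall, with a narrow pointed nose on top. From the bottom: threaded foot 25 mm across and 5 mm high, straight barrel 30 mm across from 5 to 40 mm up (grip here, about 30 mm up), then a nose narrowing to 12 mm at the top. About 0.14 kg. The point is its centre, 30 mm above its underside. It stands upright on the bench, z axis up; it is round, so its yaw means nothing.
- objective_short_center (a point): Short low-power microscope objective, bright steel, 44 mm tall, with a broad flat top holding a 22 mm lens. From the bottom: threaded foot 25 mm across and 5 mm high, straight barrel 34 mm across from 5 to 39 mm up (grip it high, about 30 mm up, so that the fingertips stay above the well's rim), then a bevel. About 0.12 kg. The point is its centre, 22 mm above its underside. It stands upright on the bench, z axis up; it is round, so its yaw means nothing.
- polariser_center (a point): Polariser: a flat satin-aluminium ring 48 mm across and 14 mm thick with dark glass in it, lying flat, glass up; gripped across its diameter by the fingertips (kept some 6 mm above its underside they clear the tray's rim). About 0.07 kg. The point is its centre, 7 mm above its underside. Its z axis points up; its yaw means nothing.
- objective_rack: Objective rack: a low white plastic block, 72 mm (x) by 134 mm (y) by 14 mm high, fixed to the bench, with two round wells side by side, 50 mm across and 8 mm deep (well floor 6 mm above the bench). Origin under the middle of the block, on the bench; the well centres lie at y = -31 and y = +31 mm on its own y axis, x = 0. Its z axis is up.
- eyepiece_box: Eyepiece box: a low grey plastic box, 70 mm (x) by 135 mm (y) by 14 mm high, fixed to the bench, split by one cross wall into two square open bays 60 mm wide (walls 5 mm thick, bay floor 5 mm above the bench, walls 9 mm above that floor). Origin under the middle of the box, on the bench; the bay centres lie at y = -32.5 and y = +32.5 mm on its own y axis, x = 0. Its z axis is up.
- polariser_tray: Polariser tray: a shallow square steel tray lined with grey felt, 92 mm square and 8 mm high, fixed to the bench, one open space 84 mm square (floor 4 mm above the bench, rim 4 mm above that floor). Origin under its middle, on the bench; z axis up.
- eyepiece_a_center (a point): One of two identical microscope eyepieces, 52 mm tall: below, a bare aluminium tube 30 mm across and 20 mm high; above it a black head 40 mm across from 20 mm up to the top, with the lens on top (grip the head, about 35 mm up). About 0.10 kg. The point is its centre, 26 mm above its underside. Either eyepiece may go in either bay. It stands upright on the bench, z axis up; it is round, so its yaw means nothing.
- eyepiece_b_center (a point): One of two identical microscope eyepieces, 52 mm tall: below, a bare aluminium tube 30 mm across and 20 mm high; above it a black head 40 mm across from 20 mm up to the top, with the lens on top (grip the head, about 35 mm up). About 0.10 kg. The point is its centre, 26 mm above its underside. Either eyepiece may go in either bay. It stands upright on the bench, z axis up; it is round, so its yaw means nothing.
- oil_bottle_center (a point): Bystander, not to be moved: a small round amber bottle of immersion oil with a black cap, 28 mm across and 62 mm tall, standing among the optics. The point is its centre, 31 mm above its underside.
- tally_counter_center (a point): Bystander, not to be moved: a round steel hand tally counter, 44 mm across and 26 mm high, with a push button (34 mm to its top) and a reset knob at its side reaching 26 mm from its middle. It lies among the optics. The point is its centre, 13 mm above its underside.
Mind the look-alikes: they are no part of the job. Leave any turquoise look-alike of the part that bears eyepiece_b_center alone.

How it is judged:
At the end, for the whole second after the job is handed in: Objectives upright on the floors of different wells of the white rack, eyepieces upright in different bays of the grey box, polariser flat in the steel tray; each within 14 / 16 / 19 mm of its place's centre along each tray axis, 4 mm of fully home and 0.1 rad of upright; all at rest ((((x of objective_long_center in the frame of objective_rack between -0.014 and 0.014 m and y of objective_long_center in the frame of objective_rack between 0.017 and 0.045 m and z of objective_long_center in the frame of objective_rack between 0.032 and 0.04 m and angle between objective_long_center's own z axis and vertical below 0.1 rad) and (x of objective_short_center in the frame of objective_rack between -0.014 and 0.014 m and y of objective_short_center in the frame of objective_rack between -0.045 and -0.017 m and z of objective_short_center in the frame of objective_rack between 0.024 and 0.032 m and angle between objective_short_center's own z axis and vertical below 0.1 rad)) or ((x of objective_long_center in the frame of objective_rack between -0.014 and 0.014 m and y of objective_long_center in the frame of objective_rack between -0.045 and -0.017 m and z of objective_long_center in the frame of objective_rack between 0.032 and 0.04 m and angle between objective_long_center's own z axis and vertical below 0.1 rad) and (x of objective_short_center in the frame of objective_rack between -0.014 and 0.014 m and y of objective_short_center in the frame of objective_rack between 0.017 and 0.045 m and z of objective_short_center in the frame of objective_rack between 0.024 and 0.032 m and angle between objective_short_center's own z axis and vertical below 0.1 rad))) and (((x of eyepiece_a_center in the frame of eyepiece_box between -0.016 and 0.016 m and y of eyepiece_a_center in the frame of eyepiece_box between 0.0165 and 0.0485 m and z of eyepiece_a_center in the frame of eyepiece_box between 0.027 and 0.035 m and angle between eyepiece_a_center's own z axis and vertical below 0.1 rad) and (x of eyepiece_b_center in the frame of eyepiece_box between -0.016 and 0.016 m and y of eyepiece_b_center in the frame of eyepiece_box between -0.0485 and -0.0165 m and z of eyepiece_b_center in the frame of eyepiece_box between 0.027 and 0.035 m and angle between eyepiece_b_center's own z axis and vertical below 0.1 rad)) or ((x of eyepiece_a_center in the frame of eyepiece_box between -0.016 and 0.016 m and y of eyepiece_a_center in the frame of eyepiece_box between -0.0485 and -0.0165 m and z of eyepiece_a_center in the frame of eyepiece_box between 0.027 and 0.035 m and angle between eyepiece_a_center's own z axis and vertical below 0.1 rad) and (x of eyepiece_b_center in the frame of eyepiece_box between -0.016 and 0.016 m and y of eyepiece_b_center in the frame of eyepiece_box between 0.0165 and 0.0485 m and z of eyepiece_b_center in the frame of eyepiece_box between 0.027 and 0.035 m and angle between eyepiece_b_center's own z axis and vertical below 0.1 rad))) and x of polariser_center in the frame of polariser_tray between -0.019 and 0.019 m and y of polariser_center in the frame of polariser_tray between -0.019 and 0.019 m and z of polariser_center in the frame of polariser_tray between 0.007 and 0.015 m and angle between polariser_center's own z axis and vertical below 0.1 rad and linear speed of each of objective_long, objective_short, eyepiece_a, eyepiece_b, polariser below 0.02 m/s); the robot touches nothing.
It fails at once if one of the optics tipped over (tilted more than 40 degrees) (angle between any of objective_long_center, objective_short_center, eyepiece_a_center, eyepiece_b_center, polariser_center's own z axis and vertical above 0.7 rad).
It fails at once if one of the optics dropped (falling free at more than 0.6 m/s, from some 18 mm) ((linear speed of objective_long above 0.6 m/s and contact force between the fingers and objective_long below 0.05 N) or (linear speed of objective_short above 0.6 m/s and contact force between the fingers and objective_short below 0.05 N) or (linear speed of eyepiece_a above 0.6 m/s and contact force between the fingers and eyepiece_a below 0.05 N) or (linear speed of eyepiece_b above 0.6 m/s and contact force between the fingers and eyepiece_b below 0.05 N) or (linear speed of polariser above 0.6 m/s and contact force between the fingers and polariser below 0.05 N)).
It fails at once if oil bottle or tally counter moved more than 20 mm (distance of any of oil_bottle_center, tally_counter_center from where it was at the start of the episode above 0.02 m).
It also fails if it takes over 104 s, if anything falls off the work surface, if the arm or the gripper's body presses on something with over 40 N, if the wrist force passes 120 N, or if a joint passes its speed limit or range.

## Robot

A 6-joint arm with a two-finger parallel gripper is mounted at the origin on the work surface. World frame = base frame: x ahead of the robot, y to its left, z up, the work surface at z = 0. Lengths are in m, angles in rad, forces in N, time in s.
With the tool pointing down it reaches from about 0.375 to 0.975 m from the base axis. Payload 3.8 kg.
Tool frame: the origin (TCP) lies midway between the tips of the shut fingers; the grasp point (between the pads) lies 19 mm behind it; z points along the fingers, y is the direction in which the jaws open and shut (so a half turn about z gives the same grasp; the last joint's range is limited). The gripper opens to 85 mm and grips with 20 to 120 N. Pads are 22 mm wide; open, the fingers measure 114 mm over their backs; the gripper's body (76 mm by 85 mm) begins 54 mm behind the grasp point. The pads swing forward as they close: fully open they stand 13 mm farther back than shut.
Start: joints at [1.148, 0.264, 1.604, -0, 1.274, -0.037], TCP at [0.254, 0.625, 0.231] pointing down, gripper open.
Joint ranges: [-2.63, 2.63], [-0.94, 2.18], [0.31, 2.57], [-1.31, 4.45], [0, 2.66], [-2.55, 2.55]. Speed limits (rad/s): [2.57, 2.57, 3.14, 3.14, 3.14, 3.14].

## Interface

Orientations are given as a rotation vector (axis times angle).
In Python, from workcell import bot gives the robot as it stands.
- The arm moves only by the shell command python3 -m inch 'ROWS' [FORCE]. ROWS is JSON, a list of rows, each an object of numbers: "dx", "dy", "dz": the shift along the tool's x, y, z in m; "ax", "ay", "az": the turn, a rotation vector about the tool's x, y, z in degrees; "fingers": the opening, from -1 (shut) to 1 (fully open). A call has 1 to 20 rows; each row is the pose to reach, as a shift and turn from the pose measured when the call began, along the tool's axes at that moment; what a row does not reach only later rows make up. A row lasts 1/8 s, in which the tool goes at most 62.5 mm and 10.7 degrees, less where a joint would pass 70% of its speed; a pose out of reach is approached as far as the arm can. A call with a gripper value outside its range is refused whole. The fingers move at their own pace and stop on an object; FORCE is the grip in N (left out, the last holds). Time passes only in rows, so rows that repeat a pose let the fingers close. It gives the time, the measured TCP pose, the force and the opening at its end, in the units of the state.
- bot.read_state(): the state, without advancing time (a new reading comes with each control period).
- bot.read_camera(name): name is "side" or "top" or "wrist"; returns (picture, depth): 420x560x3 uint8, blue, green, red; 420x560 float32, m along the optical axis (not along the pixel's ray), 0 where there is no reading.
- bot.get_calibration(name): a dict with "intrinsics" (3x3 intrinsics, pixels), "view" (4x4, takes a point from world to camera coordinates). Camera axes: x right, y down, z forward; pixel columns grow to the right and rows downward; lengths in m; the calibration is good to about 2 mm. A picture is of the moment at which its call begins: read the wrist's pose just before it. get_calibration takes no time and is no camera call; for the wrist camera it gives the pose at the moment of the call.
- bot.finish_job(): hands the job in, once; it reports no verdict.
Trained networks look in the newest picture that a camera, given by its name, has taken for a name from the list of things; names that differ only in an ending like _2 or _b are one class to them, and where a whole thing is asked for, a point or a joint stands for the part that bears it (a point fixed in the world has none). Each returns a list of dicts, best first, with "p" (0 to 1); they miss things now and then, are a little off and sometimes report something else, mostly with a low value. They report only what shows in the picture. A call takes as long as a camera call. They do not tell look-alikes from the thing itself.
- bot.masks_of(camera, thing): "region" (420x560 bool, what is visible of it) and "box" ([left, top, right, bottom] in pixels, round what is visible of it).
The state is a dict: "time": time; "q": joint angles; "joint_vel": joint speeds; "joint_torque": joint torques, N m; "tool_pos": TCP position; "tcp_rot": TCP orientation; "wrist_force": force on the tool from outside, world axes, zero at the start; "torque": the same for the moment, N m; "width": opening from 0.0 (shut) to 1.0 (fully open).
Only numpy, scipy, OpenCV 4.12 (cv2) and the standard library are available. Lean on these libraries where they do the work, as an engineer would, in place of code of your own. Each camera call takes 0.05 s, during which the arm holds its last target. There are 200 camera calls.

## Working session

There is one attempt and no reset: what is moved stays moved. The work goes in short steps, Python scripts to look and compute and a shell command to move; the robot and the scene stay as the last step left them, time stands still between calls to the robot, and variables do not carry over. Pictures are saved under pics/ and viewed, about 12 in all and at most 16, crops included, and the job is handed in when it is done.

```bash
mkdir -p pics; ls; cat > h.py <<'E'
import numpy as np, cv2
from workcell import bot
from scipy.spatial.transform import Rotation as R
def pts(cam, D, mask=None):
    c=bot.get_calibration(cam); K=np.array(c["intrinsics"]); V=np.linalg.inv(np.array(c["view"]))
    v,u=np.nonzero((D>0) if mask is None else (mask&(D>0))); d=D[v,u]
    P=np.c_[(u-K[0,2])*d/K[0,0],(v-K[1,2])*d/K[1,1],d]
    return P@V[:3,:3].T+V[:3,3], u, v
E
python3 - <<'E'
from h import *
s=bot.read_state(); print(s["tool_pos"],s["tcp_rot"],s["time"])
names="objective_long_center objective_short_center polariser_center objective_rack eyepiece_box polariser_tray eyepiece_a_center oil_bottle_center tally_counter_center".split()
for cam in ["top","side"]:
    I,D=bot.read_camera(cam); cv2.imwrite(f"pics/{cam}0.png",I); np.save(f"{cam}.npy",D)
    for n in names:
        for m in bot.masks_of(cam,n):
            if m["p"]<.2: continue
            P,u,v=pts(cam,D,m["region"])
            if len(P)<5: continue
            z=np.percentile(P[:,2],95); T=P[P[:,2]>z-.006]
            print(cam,n,round(m["p"],2),np.round(m["box"]),"topz",z.round(3),"topmid",((T.min(0)+T.max(0))/2).round(3)[:2],"ctr",((P.min(0)+P.max(0))/2).round(3)[:2])
E
```

```text
pics
[0.253689   0.62470376 0.22994508] [-0.60215749 -3.08281712  0.00349364] 0.0
top objective_long_center 0.69 [286. 225. 294. 237.] topz 0.063 topmid [ 0.443 -0.008] ctr [ 0.444 -0.008]
top objective_long_center 0.31 [195. 232. 208. 246.] topz 0.056 topmid [0.426 0.214] ctr [0.427 0.214]
top objective_short_center 0.57 [368. 239. 382. 255.] topz 0.047 topmid [ 0.414 -0.235] ctr [ 0.416 -0.239]
top polariser_center 0.78 [318. 204. 338. 225.] topz 0.017 topmid [ 0.495 -0.115] ctr [ 0.494 -0.115]
top objective_rack 0.56 [342. 149. 396. 187.] topz 0.017 topmid [ 0.62  -0.225] ctr [ 0.62  -0.229]
top eyepiece_box 0.78 [171. 162. 222. 188.] topz 0.015 topmid [0.595 0.239] ctr [0.597 0.239]
top polariser_tray 0.92 [259. 139. 303. 183.] topz 0.01 topmid [0.642 0.013] ctr [0.644 0.013]
top eyepiece_a_center 0.58 [195. 231. 209. 246.] topz 0.056 topmid [0.425 0.214] ctr [0.425 0.213]
top oil_bottle_center 0.58 [401. 219. 413. 229.] topz 0.063 topmid [ 0.476 -0.321] ctr [ 0.474 -0.319]
top oil_bottle_center 0.47 [231. 209. 244. 224.] topz 0.033 topmid [0.491 0.125] ctr [0.489 0.125]
top tall
[... 726 characters left out ...]
ser_tray 0.85 [290. 196. 337. 221.] topz 0.007 topmid [0.642 0.013] ctr [0.641 0.013]
side eyepiece_a_center 0.6 [191. 189. 206. 212.] topz 0.053 topmid [0.427 0.214] ctr [0.427 0.213]
side eyepiece_a_center 0.58 [214. 170. 267. 197.] topz 0.014 topmid [0.596 0.241] ctr [0.604 0.25 ]
side oil_bottle_center 0.63 [381. 288. 400. 315.] topz 0.06 topmid [ 0.475 -0.323] ctr [ 0.49  -0.316]
side tally_counter_center 0.84 [234. 202. 252. 217.] topz 0.031 topmid [0.49  0.122] ctr [0.491 0.138]
side tally_counter_center 0.63 [190. 190. 206. 212.] topz 0.053 topmid [0.427 0.214] ctr [0.427 0.213]
side tally_counter_center 0.24 [329. 284. 345. 311.] topz 0.044 topmid [ 0.413 -0.236] ctr [ 0.418 -0.236]
```

```bash
python3 -c "
import cv2
a=cv2.imread('pics/top0.png')[120:320,130:450];cv2.imwrite('pics/topc.png',cv2.resize(a,None,fx=2.5,fy=2.5,interpolation=2))
a=cv2.imread('pics/side0.png')[130:340,150:450];cv2.imwrite('pics/sidec.png',cv2.resize(a,None,fx=2.5,fy=2.5,interpolation=2))"
```

```text
(no output)
```

View pics/topc.png

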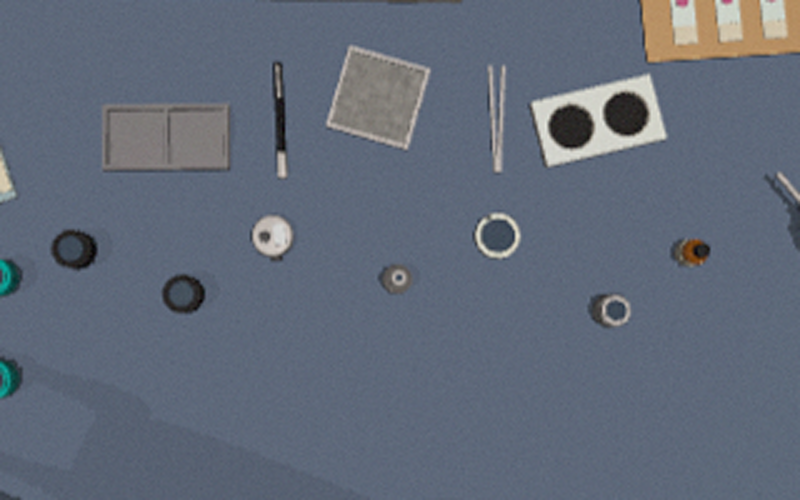

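View pics/sidec.png

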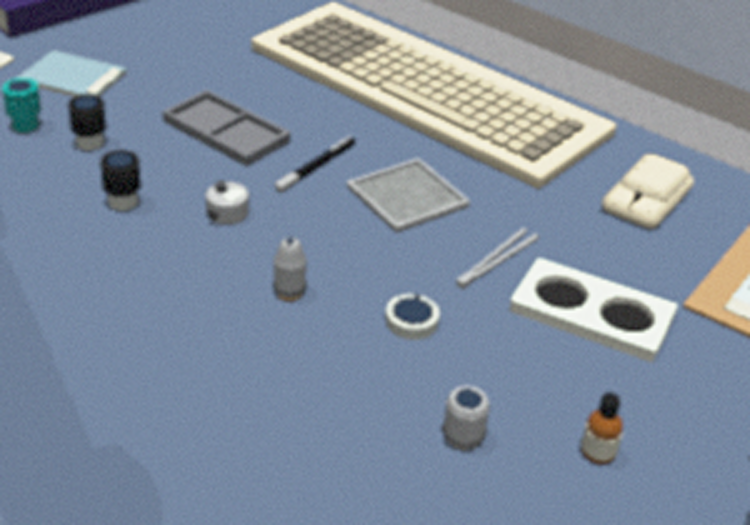

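Candidates (full-image top pixels):
- Black eyepieces: (204,238) and (160,220). The turquoise look-alikes at about (131,231) and (131,271) stay where they are.
- Long objective: (289,231), pointed grey.
- Short objective: (375,245), broad ring.
- Polariser: (329,214), a flat ring. The tally counter at (238,215) could be mistaken for it.
- Oil bottle: (407,221).

Next I'll measure the second eyepiece and the fixture poses.

```bash
python3 - <<'E'
from h import *
for cam in ["top","side"]:
    D=np.load(cam+".npy"); P,u,v=pts(cam,D)
    for n,c,r,z0,z1 in [("eyeA",(.427,.214),.04,.045,.06),("eyeB",(.47,.32),.06,.045,.06),("long",(.443,-.009),.03,.045,.07),("short",(.414,-.236),.035,.036,.055),("pol",(.493,-.116),.04,.009,.02),("tally",(.49,.124),.04,.012,.05),("oil",(.475,-.322),.03,.03,.07),
       ("rack",(.62,-.226),.1,.0085,.02),("box",(.596,.24),.085,.0085,.02),("tray",(.642,.013),.08,.003,.015)]:
        k=(np.hypot(P[:,0]-c[0],P[:,1]-c[1])<r)&(P[:,2]>z0)&(P[:,2]<z1); Q=P[k]
        if len(Q)<4: print(cam,n,len(Q)); continue
        (cx,cy),(w,h),a=cv2.minAreaRect(Q[:,:2].astype(np.float32)); 
        print(cam,n,len(Q),"ctr",round(cx,4),round(cy,4),"size",round(w,3),round(h,3),"ang",round(a,1),"z",Q[:,2].max().round(3),"mean",Q.mean(0).round(4)[:2])
s=bot.read_state();print(R.from_rotvec(s["tcp_rot"]).as_matrix().round(3))
I,D=bot.read_camera("top"); a=I[195:290,120:225]; cv2.imwrite("pics/eyec.png",cv2.resize(a,None,fx=5,fy=5,interpolation=2))
E
```

```text
top eyeA 191 ctr 0.4262 0.2143 size 0.038 0.038 ang 45.6 z 0.058 mean [0.4265 0.2143]
top eyeB 193 ctr 0.4712 0.3279 size 0.038 0.038 ang 42.6 z 0.058 mean [0.4716 0.3281]
top long 77 ctr 0.4452 -0.0079 size 0.024 0.024 ang 63.3 z 0.066 mean [ 0.4446 -0.0077]
top short 126 ctr 0.4138 -0.2338 size 0.031 0.032 ang 87.2 z 0.051 mean [ 0.4131 -0.234 ]
top pol 241 ctr 0.4929 -0.1159 size 0.045 0.046 ang 64.4 z 0.02 mean [ 0.4926 -0.1158]
top tally 220 ctr 0.4864 0.1239 size 0.045 0.04 ang 0.4 z 0.039 mean [0.4879 0.1238]
top oil 91 ctr 0.4762 -0.3217 size 0.025 0.025 ang 43.0 z 0.068 mean [ 0.4756 -0.3192]
top rack 849 ctr 0.6197 -0.2261 size 0.073 0.136 ang 14.0 z 0.02 mean [ 0.6196 -0.2263]
top box 382 ctr 0.5956 0.2396 size 0.07 0.134 ang 1.6 z 0.019 mean [0.5956 0.2399]
top tray 952 ctr 0.6414 0.0157 size 0.155 0.149 ang 11.5 z 0.015 mean [0.6418 0.0138]
side eyeA 134 ctr 0.4276 0.2142 size 0.039 0.04 ang 3.1 z 0.054 mean [0.4254 0.2124]
side eyeB 109 ctr 0.473 0.3305 size 0.042 0.04 ang 89.8 z 0.055 mean [0.4706 0.3261]
side long 82 ctr 0.4432 -0.0101 size 0.02 0.021 ang 41.1 z 0.061 mean [ 0.4422 -0.011 ]
side short 181 ctr 0.4138 -0.2354 size 0.03 0.031 ang 87.9 z 0.047 mean [ 0.4113 -0.2366]
side pol 250 ctr 0.4924 -0.116 size 0.048 0.046 ang 48.8 z 0.016 mean [ 0.4915 -0.1168]
side tally 199 ctr 0.4882 0.1229 size 0.041 0.041 ang 56.6 z 0.034 mean [0.4851 0.1204]
side oil 190 ctr 0.4729 -0.3243 size 0.023 0.027 ang 29.6 z 0.064 mean [ 0.4723 -0.3243]
side rack 852 ctr 0.6205 -0.2253 size 0.077 0.135 ang 14.3 z 0.017 mean [ 0.6185 -0.2278]
side box 290 ctr 0.5957 0.2417 size 0.074 0.141 ang 2.5 z 0.017 mean [0.5958 0.2383]
side tray 537 ctr 0.65 0.0123 size 0.097 0.112 ang 73.0 z 0.011 mean [0.6422 0.012 ]
[[-0.926  0.376  0.   ]
 [ 0.376  0.926  0.   ]
 [-0.     0.    -1.   ]]
```

View pics/eyec.png

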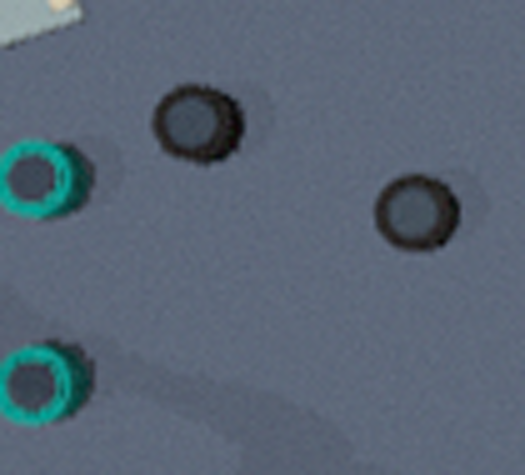

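The crop shows the black eyepieces at full pixels (160,219) and (203,238). The turquoise ones sit at the left edge. I'll start with eyepiece A, jaws along world x.

```bash
python3 -m inch '[{"dx":-0.315,"dy":-0.3155,"dz":0.08,"az":67.9,"fingers":1},{"dx":-0.315,"dy":-0.3155,"dz":0.08,"az":67.9,"fingers":1},{"dx":-0.315,"dy":-0.3155,"dz":0.08,"az":67.9,"fingers":1},{"dx":-0.315,"dy":-0.3155,"dz":0.08,"az":67.9,"fingers":1},{"dx":-0.315,"dy":-0.3155,"dz":0.08,"az":67.9,"fingers":1},{"dx":-0.315,"dy":-0.3155,"dz":0.08,"az":67.9,"fingers":1},{"dx":-0.315,"dy":-0.3155,"dz":0.08,"az":67.9,"fingers":1},{"dx":-0.315,"dy":-0.3155,"dz":0.08,"az":67.9,"fingers":1},{"dx":-0.315,"dy":-0.3155,"dz":0.08,"az":67.9,"fingers":1},{"dx":-0.315,"dy":-0.3155,"dz":0.08,"az":67.9,"fingers":1},{"dx":-0.315,"dy":-0.3155,"dz":0.08,"az":67.9,"fingers":1},{"dx":-0.315,"dy":-0.3155,"dz":0.08,"az":67.9,"fingers":1},{"dx":-0.315,"dy":-0.3155,"dz":0.08,"az":67.9,"fingers":1}]' 40
cat > st.py <<'E'
from h import *
s=bot.read_state(); M=R.from_rotvec(s["tcp_rot"]).as_matrix()
print(round(s["time"],2),"pos",np.round(s["tool_pos"],4),"x",M[:,0].round(3),"y",M[:,1].round(3),"w",round(s["width"],3),"F",np.round(s["wrist_force"],1))
E
python3 st.py
```

```text
1.05 pos [0.254  0.6254 0.2313] x [-0.927  0.376 -0.   ] y [0.376 0.927 0.   ] w 1.005 F [ 0.4 -0.9  0.2]invalid input at $[0]: expected keys dx, dy, dz, ax, ay, az, fingers
```

```bash
python3 -m inch '[{"dx":-0.315,"dy":-0.3155,"dz":0.08,"ax":0,"ay":0,"az":67.9,"fingers":1},{"dx":-0.315,"dy":-0.3155,"dz":0.08,"ax":0,"ay":0,"az":67.9,"fingers":1},{"dx":-0.315,"dy":-0.3155,"dz":0.08,"ax":0,"ay":0,"az":67.9,"fingers":1},{"dx":-0.315,"dy":-0.3155,"dz":0.08,"ax":0,"ay":0,"az":67.9,"fingers":1},{"dx":-0.315,"dy":-0.3155,"dz":0.08,"ax":0,"ay":0,"az":67.9,"fingers":1},{"dx":-0.315,"dy":-0.3155,"dz":0.08,"ax":0,"ay":0,"az":67.9,"fingers":1},{"dx":-0.315,"dy":-0.3155,"dz":0.08,"ax":0,"ay":0,"az":67.9,"fingers":1},{"dx":-0.315,"dy":-0.3155,"dz":0.08,"ax":0,"ay":0,"az":67.9,"fingers":1},{"dx":-0.315,"dy":-0.3155,"dz":0.08,"ax":0,"ay":0,"az":67.9,"fingers":1},{"dx":-0.315,"dy":-0.3155,"dz":0.08,"ax":0,"ay":0,"az":67.9,"fingers":1},{"dx":-0.315,"dy":-0.3155,"dz":0.08,"ax":0,"ay":0,"az":67.9,"fingers":1}]' 40; python3 st.py
```

```text
time: 2.42
tool_pos: [0.4269, 0.216, 0.1517]
tcp_rot: [-2.219, -2.224, -0.001]
wrist_force: [-0.0, 0.9, -0.1]
width: 1.0
2.42 pos [0.4269 0.216  0.1517] x [-0.002  1.     0.001] y [1.    0.002 0.001] w 1.0 F [-0.   0.9 -0.1]
```

```bash
python3 -m inch '[{"dx":-0.002,"dy":0,"dz":0.05,"ax":0,"ay":0,"az":0,"fingers":1},{"dx":-0.002,"dy":0,"dz":0.1,"ax":0,"ay":0,"az":0,"fingers":1},{"dx":-0.002,"dy":0,"dz":0.125,"ax":0,"ay":0,"az":0,"fingers":1},{"dx":-0.002,"dy":0,"dz":0.137,"ax":0,"ay":0,"az":0,"fingers":1},{"dx":-0.002,"dy":0,"dz":0.137,"ax":0,"ay":0,"az":0,"fingers":1},{"dx":-0.002,"dy":0,"dz":0.137,"ax":0,"ay":0,"az":0,"fingers":0},{"dx":-0.002,"dy":0,"dz":0.137,"ax":0,"ay":0,"az":0,"fingers":-0.5},{"dx":-0.002,"dy":0,"dz":0.137,"ax":0,"ay":0,"az":0,"fingers":-1},{"dx":-0.002,"dy":0,"dz":0.137,"ax":0,"ay":0,"az":0,"fingers":-1},{"dx":-0.002,"dy":0,"dz":0.137,"ax":0,"ay":0,"az":0,"fingers":-1},{"dx":-0.002,"dy":0,"dz":0.137,"ax":0,"ay":0,"az":0,"fingers":-1}]' 40
```

```text
time: 3.8
tool_pos: [0.4281, 0.2145, 0.016]
tcp_rot: [2.219, 2.223, 0.004]
wrist_force: [-1.4, -0.7, 5.1]
width: 0.456
```

```bash
python3 -m inch '[{"dx":0,"dy":0,"dz":-0.02,"ax":0,"ay":0,"az":0,"fingers":-1},{"dx":0,"dy":0,"dz":-0.06,"ax":0,"ay":0,"az":0,"fingers":-1},{"dx":-0.002,"dy":0.04,"dz":-0.07,"ax":0,"ay":0,"az":0,"fingers":-1},{"dx":-0.004,"dy":0.08,"dz":-0.07,"ax":0,"ay":0,"az":0,"fingers":-1},{"dx":-0.006,"dy":0.12,"dz":-0.07,"ax":0,"ay":0,"az":0,"fingers":-1},{"dx":-0.007,"dy":0.155,"dz":-0.07,"ax":0,"ay":0,"az":0,"fingers":-1},{"dx":-0.007,"dy":0.1675,"dz":-0.07,"ax":0,"ay":0,"az":0,"fingers":-1},{"dx":-0.007,"dy":0.1675,"dz":-0.07,"ax":0,"ay":0,"az":0,"fingers":-1},{"dx":-0.007,"dy":0.1675,"dz":-0.04,"ax":0,"ay":0,"az":0,"fingers":-1},{"dx":-0.007,"dy":0.1675,"dz":-0.02,"ax":0,"ay":0,"az":0,"fingers":-1},{"dx":-0.007,"dy":0.1675,"dz":-0.012,"ax":0,"ay":0,"az":0,"fingers":-1},{"dx":-0.007,"dy":0.1675,"dz":-0.008,"ax":0,"ay":0,"az":0,"fingers":-1},{"dx":-0.007,"dy":0.1675,"dz":-0.006,"ax":0,"ay":0,"az":0,"fingers":-1},{"dx":-0.007,"dy":0.1675,"dz":-0.006,"ax":0,"ay":0,"az":0,"fingers":-1}]'; python3 - <<'E'
from h import *
I,D=bot.read_camera("side"); cv2.imwrite("pics/p1.png",cv2.resize(I[110:260,140:340],None,fx=4,fy=4,interpolation=2))
E
```

```text
time: 5.55
tool_pos: [0.5961, 0.208, 0.0231]
tcp_rot: [2.218, 2.223, 0.006]
wrist_force: [0.0, 0.6, -0.4]
width: 0.456
```

View pics/p1.png

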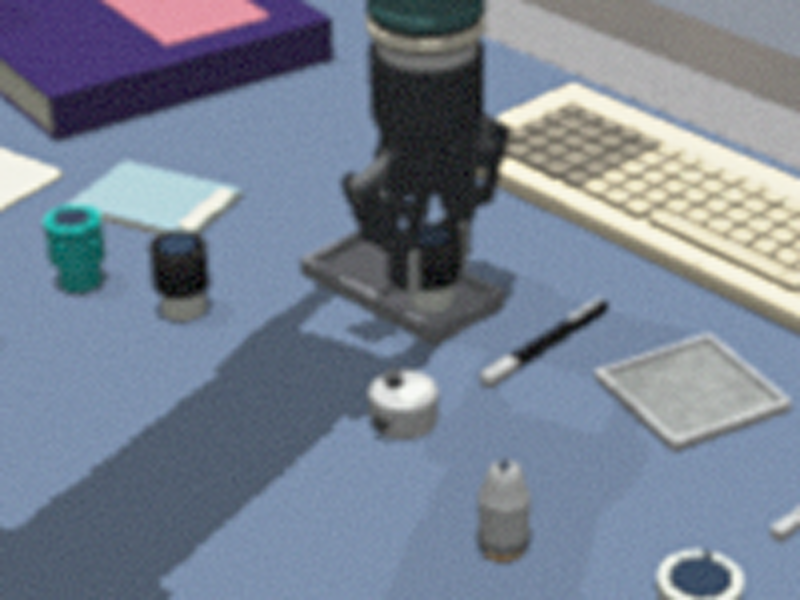

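The eyepiece is held upright over the near bay, about 2 mm above home. I'll ease it down.

```bash
python3 -m inch '[{"dx":0,"dy":0,"dz":0.001,"ax":0,"ay":0,"az":0,"fingers":-1},{"dx":0,"dy":0,"dz":0.002,"ax":0,"ay":0,"az":0,"fingers":-1},{"dx":0,"dy":0,"dz":0.0028,"ax":0,"ay":0,"az":0,"fingers":-1},{"dx":0,"dy":0,"dz":0.0028,"ax":0,"ay":0,"az":0,"fingers":-1}]'
```

```text
time: 6.1
tool_pos: [0.5964, 0.2081, 0.0211]
tcp_rot: [2.218, 2.223, 0.007]
wrist_force: [-1.7, -1.1, 4.8]
width: 0.457
```

```bash
python3 -m inch '[{"dx":0,"dy":0,"dz":0,"ax":0,"ay":0,"az":0,"fingers":0.1},{"dx":0,"dy":0,"dz":0,"ax":0,"ay":0,"az":0,"fingers":0.4},{"dx":0,"dy":0,"dz":0,"ax":0,"ay":0,"az":0,"fingers":0.8},{"dx":0,"dy":0,"dz":-0.02,"ax":0,"ay":0,"az":0,"fingers":0.8},{"dx":0,"dy":0,"dz":-0.06,"ax":0,"ay":0,"az":0,"fingers":0.8},{"dx":0.01,"dy":-0.01,"dz":-0.085,"ax":0,"ay":0,"az":0,"fingers":0.8},{"dx":0.05,"dy":-0.05,"dz":-0.085,"ax":0,"ay":0,"az":0,"fingers":0.8},{"dx":0.09,"dy":-0.09,"dz":-0.085,"ax":0,"ay":0,"az":0,"fingers":0.8},{"dx":0.121,"dy":-0.124,"dz":-0.085,"ax":0,"ay":0,"az":0,"fingers":0.8},{"dx":0.121,"dy":-0.124,"dz":-0.085,"ax":0,"ay":0,"az":0,"fingers":0.8},{"dx":0.121,"dy":-0.124,"dz":-0.05,"ax":0,"ay":0,"az":0,"fingers":0.8},{"dx":0.121,"dy":-0.124,"dz":-0.01,"ax":0,"ay":0,"az":0,"fingers":0.8},{"dx":0.121,"dy":-0.124,"dz":0.006,"ax":0,"ay":0,"az":0,"fingers":0.8},{"dx":0.121,"dy":-0.124,"dz":0.006,"ax":0,"ay":0,"az":0,"fingers":0.8},{"dx":0.121,"dy":-0.124,"dz":0.006,"ax":0,"ay":0,"az":0,"fingers":0},{"dx":0.121,"dy":-0.124,"dz":0.006,"ax":0,"ay":0,"az":0,"fingers":-0.5},{"dx":0.121,"dy":-0.124,"dz":0.006,"ax":0,"ay":0,"az":0,"fingers":-1},{"dx":0.121,"dy":-0.124,"dz":0.006,"ax":0,"ay":0,"az":0,"fingers":-1},{"dx":0.121,"dy":-0.124,"dz":0.006,"ax":0,"ay":0,"az":0,"fingers":-1}]'
```

```text
time: 8.48
tool_pos: [0.4737, 0.3297, 0.0167]
tcp_rot: [2.217, 2.222, 0.012]
wrist_force: [0.7, -0.9, 6.1]
width: 0.456
```

```bash
python3 st.py; python3 - <<'E'
from h import *
I,D=bot.read_camera("side"); cv2.imwrite("pics/p2.png",cv2.resize(I[110:260,140:340],None,fx=4,fy=4,interpolation=2))
E
```

```text
8.47 pos [0.4737 0.3297 0.0167] x [-0.002  1.     0.004] y [1.    0.002 0.007] w 0.456 F [ 0.7 -0.9  6.1]
```

View pics/p2.png

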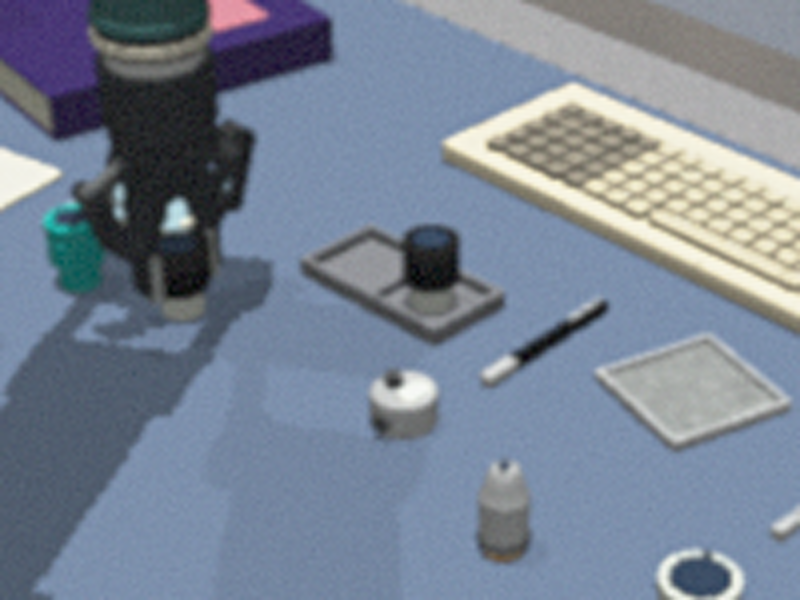

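Eyepiece A stands upright in the near bay, and eyepiece B is gripped.

```bash
python3 -m inch '[{"dx":0,"dy":0,"dz":-0.02,"ax":0,"ay":0,"az":0,"fingers":-1},{"dx":0,"dy":0,"dz":-0.06,"ax":0,"ay":0,"az":0,"fingers":-1},{"dx":-0.01,"dy":0.03,"dz":-0.07,"ax":0,"ay":0,"az":0,"fingers":-1},{"dx":-0.03,"dy":0.07,"dz":-0.07,"ax":0,"ay":0,"az":0,"fingers":-1},{"dx":-0.05,"dy":0.105,"dz":-0.07,"ax":0,"ay":0,"az":0,"fingers":-1},{"dx":-0.057,"dy":0.122,"dz":-0.07,"ax":0,"ay":0,"az":0,"fingers":-1},{"dx":-0.057,"dy":0.122,"dz":-0.07,"ax":0,"ay":0,"az":0,"fingers":-1},{"dx":-0.057,"dy":0.122,"dz":-0.04,"ax":0,"ay":0,"az":0,"fingers":-1},{"dx":-0.057,"dy":0.122,"dz":-0.02,"ax":0,"ay":0,"az":0,"fingers":-1},{"dx":-0.057,"dy":0.122,"dz":-0.012,"ax":0,"ay":0,"az":0,"fingers":-1},{"dx":-0.057,"dy":0.122,"dz":-0.008,"ax":0,"ay":0,"az":0,"fingers":-1},{"dx":-0.057,"dy":0.122,"dz":-0.006,"ax":0,"ay":0,"az":0,"fingers":-1},{"dx":-0.057,"dy":0.122,"dz":-0.005,"ax":0,"ay":0,"az":0,"fingers":-1},{"dx":-0.057,"dy":0.122,"dz":-0.004,"ax":0,"ay":0,"az":0,"fingers":-1},{"dx":-0.057,"dy":0.122,"dz":-0.004,"ax":0,"ay":0,"az":0,"fingers":-1}]'; python3 st.py
```

```text
time: 10.4
tool_pos: [0.5962, 0.273, 0.0219]
tcp_rot: [2.217, 2.222, 0.013]
wrist_force: [0.5, 0.0, -0.4]
width: 0.454
10.4 pos [0.5962 0.273  0.0219] x [-0.002  1.     0.004] y [1.    0.002 0.008] w 0.454 F [ 0.5  0.  -0.4]
```

```bash
python3 -m inch '[{"dx":0,"dy":0,"dz":0.001,"ax":0,"ay":0,"az":0,"fingers":-1},{"dx":0,"dy":0,"dz":0.0015,"ax":0,"ay":0,"az":0,"fingers":-1},{"dx":0,"dy":0,"dz":0.0015,"ax":0,"ay":0,"az":0,"fingers":-1},{"dx":0,"dy":0,"dz":0.001,"ax":0,"ay":0,"az":0,"fingers":0.1},{"dx":0,"dy":0,"dz":0.001,"ax":0,"ay":0,"az":0,"fingers":0.4},{"dx":0,"dy":0,"dz":0.001,"ax":0,"ay":0,"az":0,"fingers":0.8},{"dx":0,"dy":0,"dz":-0.03,"ax":0,"ay":0,"az":0,"fingers":0.8},{"dx":0,"dy":0,"dz":-0.08,"ax":0,"ay":0,"az":0,"fingers":0.8},{"dx":-0.01,"dy":-0.01,"dz":-0.12,"ax":0,"ay":0,"az":0,"fingers":0.8},{"dx":-0.06,"dy":-0.03,"dz":-0.12,"ax":0,"ay":0,"az":0,"fingers":0.8},{"dx":-0.11,"dy":-0.06,"dz":-0.12,"ax":0,"ay":0,"az":0,"fingers":0.8},{"dx":-0.16,"dy":-0.09,"dz":-0.12,"ax":0,"ay":0,"az":0,"fingers":0.8},{"dx":-0.21,"dy":-0.12,"dz":-0.12,"ax":0,"ay":0,"az":0,"fingers":0.8},{"dx":-0.26,"dy":-0.14,"dz":-0.1,"ax":0,"ay":0,"az":0,"fingers":0.8},{"dx":-0.282,"dy":-0.152,"dz":-0.1,"ax":0,"ay":0,"az":0,"fingers":0.8},{"dx":-0.282,"dy":-0.152,"dz":-0.1,"ax":0,"ay":0,"az":0,"fingers":0.8}]'; python3 st.py;  python3 - <<'E'
from h import *
I,D=bot.read_camera("side"); cv2.imwrite("pics/p3.png",cv2.resize(I[140:290,190:390],None,fx=4,fy=4,interpolation=2))
E
```

```text
time: 12.4
tool_pos: [0.443, -0.0108, 0.1191]
tcp_rot: [2.221, 2.219, 0.013]
wrist_force: [-0.4, -0.1, 0.4]
width: 0.896
12.4 pos [ 0.443  -0.0108  0.1191] x [0.001 1.    0.004] y [ 1.    -0.001  0.007] w 0.896 F [-0.4 -0.1  0.4]
```

View pics/p3.png

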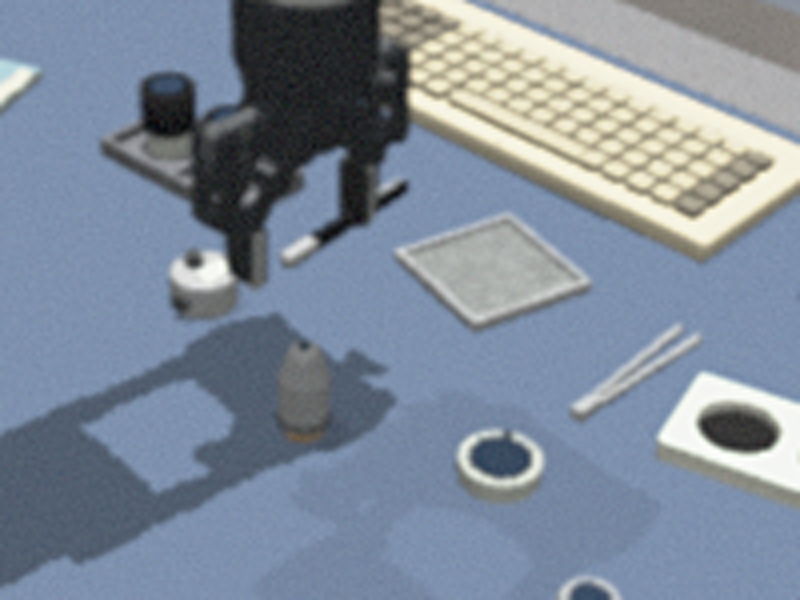

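Eyepiece B stands in the far bay. Now the long objective.

```bash
python3 -m inch '[{"dx":0.002,"dy":0.001,"dz":0.04,"ax":0,"ay":0,"az":0,"fingers":0.8},{"dx":0.002,"dy":0.001,"dz":0.08,"ax":0,"ay":0,"az":0,"fingers":0.8},{"dx":0.002,"dy":0.001,"dz":0.1,"ax":0,"ay":0,"az":0,"fingers":0.8},{"dx":0.002,"dy":0.001,"dz":0.109,"ax":0,"ay":0,"az":0,"fingers":0.8},{"dx":0.002,"dy":0.001,"dz":0.109,"ax":0,"ay":0,"az":0,"fingers":0.8},{"dx":0.002,"dy":0.001,"dz":0.109,"ax":0,"ay":0,"az":0,"fingers":0},{"dx":0.002,"dy":0.001,"dz":0.109,"ax":0,"ay":0,"az":0,"fingers":-0.5},{"dx":0.002,"dy":0.001,"dz":0.109,"ax":0,"ay":0,"az":0,"fingers":-1},{"dx":0.002,"dy":0.001,"dz":0.109,"ax":0,"ay":0,"az":0,"fingers":-1},{"dx":0.002,"dy":0.001,"dz":0.109,"ax":0,"ay":0,"az":0,"fingers":-1},{"dx":0.002,"dy":0.001,"dz":0.109,"ax":0,"ay":0,"az":0,"fingers":-1}]'
```

```text
time: 13.82
tool_pos: [0.4468, -0.0076, 0.0116]
tcp_rot: [2.219, 2.218, 0.016]
wrist_force: [-0.9, 0.7, 6.2]
width: 0.337
```

```bash
python3 -m inch '[{"dx":0,"dy":0,"dz":-0.02,"ax":0,"ay":0,"az":0,"fingers":-1},{"dx":0,"dy":0,"dz":-0.06,"ax":0,"ay":0,"az":0,"fingers":-1},{"dx":-0.02,"dy":0.02,"dz":-0.08,"ax":0,"ay":0,"az":0,"fingers":-1},{"dx":-0.055,"dy":0.05,"dz":-0.08,"ax":0,"ay":0,"az":0,"fingers":-1},{"dx":-0.09,"dy":0.08,"dz":-0.08,"ax":0,"ay":0,"az":0,"fingers":-1},{"dx":-0.125,"dy":0.11,"dz":-0.08,"ax":0,"ay":0,"az":0,"fingers":-1},{"dx":-0.16,"dy":0.14,"dz":-0.08,"ax":0,"ay":0,"az":0,"fingers":-1},{"dx":-0.188,"dy":0.166,"dz":-0.08,"ax":0,"ay":0,"az":0,"fingers":-1},{"dx":-0.188,"dy":0.166,"dz":-0.08,"ax":0,"ay":0,"az":0,"fingers":-1},{"dx":-0.188,"dy":0.166,"dz":-0.05,"ax":0,"ay":0,"az":0,"fingers":-1},{"dx":-0.188,"dy":0.166,"dz":-0.03,"ax":0,"ay":0,"az":0,"fingers":-1},{"dx":-0.188,"dy":0.166,"dz":-0.018,"ax":0,"ay":0,"az":0,"fingers":-1},{"dx":-0.188,"dy":0.166,"dz":-0.012,"ax":0,"ay":0,"az":0,"fingers":-1},{"dx":-0.188,"dy":0.166,"dz":-0.009,"ax":0,"ay":0,"az":0,"fingers":-1},{"dx":-0.188,"dy":0.166,"dz":-0.009,"ax":0,"ay":0,"az":0,"fingers":-1}]'; python3 - <<'E'
from h import *
I,D=bot.read_camera("side"); cv2.imwrite("pics/p4.png",cv2.resize(I[190:340,270:470],None,fx=4,fy=4,interpolation=2))
E
```

```text
time: 15.7
tool_pos: [0.6132, -0.1958, 0.022]
tcp_rot: [2.218, 2.218, 0.017]
wrist_force: [0.0, 0.1, -1.5]
width: 0.336
```

View pics/p4.png

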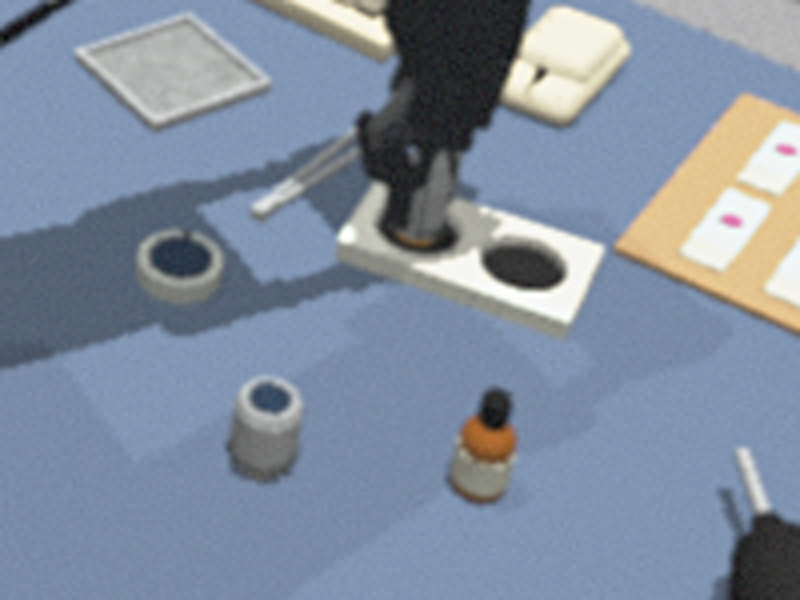

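The objective is over the left well and centred. I'll lower it, check contact, then release.

```bash
python3 -m inch '[{"dx":0,"dy":0,"dz":0.0015,"ax":0,"ay":0,"az":0,"fingers":-1},{"dx":0,"dy":0,"dz":0.003,"ax":0,"ay":0,"az":0,"fingers":-1},{"dx":0,"dy":0,"dz":0.0045,"ax":0,"ay":0,"az":0,"fingers":-1},{"dx":0,"dy":0,"dz":0.0053,"ax":0,"ay":0,"az":0,"fingers":-1},{"dx":0,"dy":0,"dz":0.0053,"ax":0,"ay":0,"az":0,"fingers":-1}]'
```

```text
time: 16.38
tool_pos: [0.6135, -0.196, 0.0177]
tcp_rot: [2.218, 2.217, 0.017]
wrist_force: [-2.5, -0.1, 4.8]
width: 0.338
```

```bash
python3 -m inch '[{"dx":0,"dy":0,"dz":0,"ax":0,"ay":0,"az":0,"fingers":-0.1},{"dx":0,"dy":0,"dz":0,"ax":0,"ay":0,"az":0,"fingers":0.3},{"dx":0,"dy":0,"dz":0,"ax":0,"ay":0,"az":0,"fingers":0.7},{"dx":0,"dy":0,"dz":-0.03,"ax":0,"ay":0,"az":0,"fingers":0.7},{"dx":0,"dy":0,"dz":-0.08,"ax":0,"ay":0,"az":0,"fingers":0.7},{"dx":0,"dy":-0.005,"dz":-0.11,"ax":0,"ay":0,"az":0,"fingers":0.7},{"dx":-0.01,"dy":-0.05,"dz":-0.11,"ax":0,"ay":0,"az":0,"fingers":0.7},{"dx":-0.02,"dy":-0.1,"dz":-0.11,"ax":0,"ay":0,"az":0,"fingers":0.7},{"dx":-0.03,"dy":-0.15,"dz":-0.11,"ax":0,"ay":0,"az":0,"fingers":0.7},{"dx":-0.039,"dy":-0.1995,"dz":-0.09,"ax":0,"ay":0,"az":0,"fingers":0.7},{"dx":-0.039,"dy":-0.1995,"dz":-0.08,"ax":0,"ay":0,"az":0,"fingers":0.7},{"dx":-0.039,"dy":-0.1995,"dz":-0.08,"ax":0,"ay":0,"az":0,"fingers":0.7}]'; python3 - <<'E'
from h import *
I,D=bot.read_camera("side"); cv2.imwrite("pics/p5.png",cv2.resize(I[190:340,270:470],None,fx=4,fy=4,interpolation=2))
E
```

```text
time: 17.88
tool_pos: [0.4129, -0.2351, 0.0947]
tcp_rot: [2.219, 2.217, 0.017]
wrist_force: [0.5, 0.3, -0.1]
width: 0.852
```

View pics/p5.png

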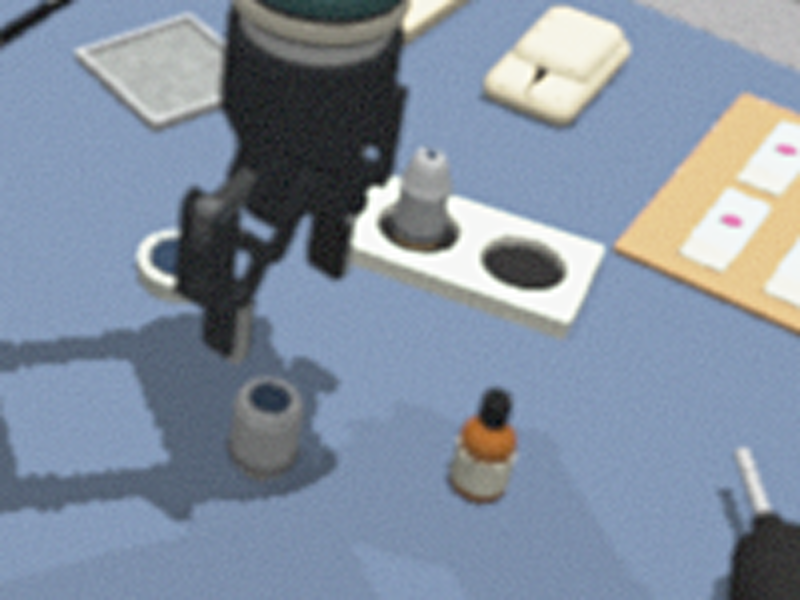

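The long objective is standing in its well. Next the short one.

```bash
python3 -m inch '[{"dx":0,"dy":0.001,"dz":0.03,"ax":0,"ay":0,"az":0,"fingers":0.7},{"dx":0,"dy":0.001,"dz":0.06,"ax":0,"ay":0,"az":0,"fingers":0.7},{"dx":0,"dy":0.001,"dz":0.077,"ax":0,"ay":0,"az":0,"fingers":0.7},{"dx":0,"dy":0.001,"dz":0.0845,"ax":0,"ay":0,"az":0,"fingers":0.7},{"dx":0,"dy":0.001,"dz":0.0845,"ax":0,"ay":0,"az":0,"fingers":0.7},{"dx":0,"dy":0.001,"dz":0.0845,"ax":0,"ay":0,"az":0,"fingers":0},{"dx":0,"dy":0.001,"dz":0.0845,"ax":0,"ay":0,"az":0,"fingers":-0.5},{"dx":0,"dy":0.001,"dz":0.0845,"ax":0,"ay":0,"az":0,"fingers":-1},{"dx":0,"dy":0.001,"dz":0.0845,"ax":0,"ay":0,"az":0,"fingers":-1},{"dx":0,"dy":0.001,"dz":0.0845,"ax":0,"ay":0,"az":0,"fingers":-1},{"dx":0,"dy":0.001,"dz":0.0845,"ax":0,"ay":0,"az":0,"fingers":-1}]'
```

```text
time: 19.3
tool_pos: [0.4167, -0.2357, 0.0121]
tcp_rot: [2.216, 2.216, 0.018]
wrist_force: [-1.3, -0.4, 6.5]
width: 0.387
```

```bash
python3 -m inch '[{"dx":0,"dy":0,"dz":-0.02,"ax":0,"ay":0,"az":0,"fingers":-1},{"dx":0,"dy":0,"dz":-0.06,"ax":0,"ay":0,"az":0,"fingers":-1},{"dx":-0.005,"dy":0.03,"dz":-0.07,"ax":0,"ay":0,"az":0,"fingers":-1},{"dx":-0.01,"dy":0.075,"dz":-0.07,"ax":0,"ay":0,"az":0,"fingers":-1},{"dx":-0.02,"dy":0.12,"dz":-0.07,"ax":0,"ay":0,"az":0,"fingers":-1},{"dx":-0.02,"dy":0.165,"dz":-0.07,"ax":0,"ay":0,"az":0,"fingers":-1},{"dx":-0.02,"dy":0.2,"dz":-0.07,"ax":0,"ay":0,"az":0,"fingers":-1},{"dx":-0.02,"dy":0.211,"dz":-0.07,"ax":0,"ay":0,"az":0,"fingers":-1},{"dx":-0.02,"dy":0.211,"dz":-0.05,"ax":0,"ay":0,"az":0,"fingers":-1},{"dx":-0.02,"dy":0.211,"dz":-0.03,"ax":0,"ay":0,"az":0,"fingers":-1},{"dx":-0.02,"dy":0.211,"dz":-0.018,"ax":0,"ay":0,"az":0,"fingers":-1},{"dx":-0.02,"dy":0.211,"dz":-0.011,"ax":0,"ay":0,"az":0,"fingers":-1},{"dx":-0.02,"dy":0.211,"dz":-0.008,"ax":0,"ay":0,"az":0,"fingers":-1},{"dx":-0.02,"dy":0.211,"dz":-0.006,"ax":0,"ay":0,"az":0,"fingers":-1},{"dx":-0.02,"dy":0.211,"dz":-0.005,"ax":0,"ay":0,"az":0,"fingers":-1},{"dx":-0.02,"dy":0.211,"dz":-0.005,"ax":0,"ay":0,"az":0,"fingers":-1}]'
```

```text
time: 21.3
tool_pos: [0.6279, -0.2559, 0.0204]
tcp_rot: [2.216, 2.215, 0.018]
wrist_force: [-0.5, -0.9, -1.6]
width: 0.384
```

```bash
python3 -m inch '[{"dx":0,"dy":0,"dz":0.0012,"ax":0,"ay":0,"az":0,"fingers":-1},{"dx":0,"dy":0,"dz":0.0024,"ax":0,"ay":0,"az":0,"fingers":-1},{"dx":0,"dy":0,"dz":0.0032,"ax":0,"ay":0,"az":0,"fingers":-1},{"dx":0,"dy":0,"dz":0.0032,"ax":0,"ay":0,"az":0,"fingers":-1}]'
```

```text
time: 21.8
tool_pos: [0.6282, -0.256, 0.0182]
tcp_rot: [2.215, 2.215, 0.019]
wrist_force: [-1.6, 1.0, 5.8]
width: 0.385
```

```bash
python3 -m inch '[{"dx":0,"dy":0,"dz":0,"ax":0,"ay":0,"az":0,"fingers":0},{"dx":0,"dy":0,"dz":0,"ax":0,"ay":0,"az":0,"fingers":0.4},{"dx":0,"dy":0,"dz":0,"ax":0,"ay":0,"az":0,"fingers":0.8},{"dx":0,"dy":0,"dz":-0.03,"ax":0,"ay":0,"az":0,"fingers":0.8},{"dx":0,"dy":0,"dz":-0.08,"ax":0,"ay":0,"az":0,"fingers":0.8},{"dx":0,"dy":0,"dz":-0.12,"ax":0,"ay":0,"az":0,"fingers":0.8},{"dx":0.01,"dy":-0.03,"dz":-0.12,"ax":0,"ay":0,"az":0,"fingers":0.9},{"dx":0.05,"dy":-0.07,"dz":-0.12,"ax":0,"ay":0,"az":0,"fingers":0.9},{"dx":0.09,"dy":-0.11,"dz":-0.11,"ax":0,"ay":0,"az":0,"fingers":0.9},{"dx":0.13,"dy":-0.1357,"dz":-0.09,"ax":0,"ay":0,"az":0,"fingers":0.9},{"dx":0.14,"dy":-0.1357,"dz":-0.06,"ax":0,"ay":0,"az":0,"fingers":0.9},{"dx":0.14,"dy":-0.1357,"dz":-0.05,"ax":0,"ay":0,"az":0,"fingers":0.9},{"dx":0.14,"dy":-0.1357,"dz":-0.05,"ax":0,"ay":0,"az":0,"fingers":0.9}]'; python3 - <<'E'
from h import *
I,D=bot.read_camera("side"); cv2.imwrite("pics/p6.png",cv2.resize(I[190:340,270:470],None,fx=4,fy=4,interpolation=2))
E
```

```text
time: 23.42
tool_pos: [0.4918, -0.1164, 0.0661]
tcp_rot: [2.216, 2.216, 0.017]
wrist_force: [0.1, -0.5, 0.3]
width: 0.949
```

View pics/p6.png

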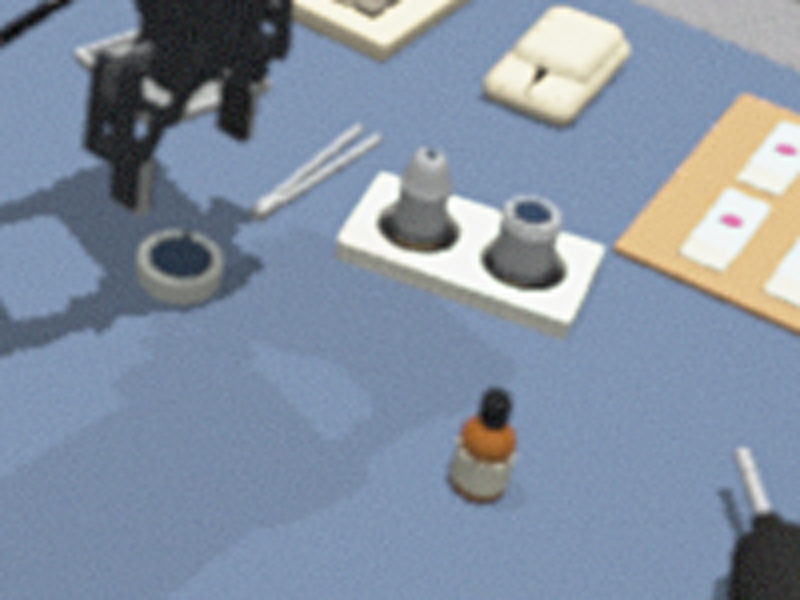

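Both objectives stand in their wells. Now the polariser.

```bash
python3 -m inch '[{"dx":0,"dy":0.001,"dz":0.02,"ax":0,"ay":0,"az":0,"fingers":0.9},{"dx":0,"dy":0.001,"dz":0.045,"ax":0,"ay":0,"az":0,"fingers":0.9},{"dx":0,"dy":0.001,"dz":0.058,"ax":0,"ay":0,"az":0,"fingers":0.9},{"dx":0,"dy":0.001,"dz":0.0635,"ax":0,"ay":0,"az":0,"fingers":0.9},{"dx":0,"dy":0.001,"dz":0.0635,"ax":0,"ay":0,"az":0,"fingers":0.6},{"dx":0,"dy":0.001,"dz":0.0635,"ax":0,"ay":0,"az":0,"fingers":0.3},{"dx":0,"dy":0.001,"dz":0.0635,"ax":0,"ay":0,"az":0,"fingers":0},{"dx":0,"dy":0.001,"dz":0.0635,"ax":0,"ay":0,"az":0,"fingers":-0.5},{"dx":0,"dy":0.001,"dz":0.0635,"ax":0,"ay":0,"az":0,"fingers":-0.5},{"dx":0,"dy":0.001,"dz":0.0635,"ax":0,"ay":0,"az":0,"fingers":-0.5},{"dx":0,"dy":0.001,"dz":0.0635,"ax":0,"ay":0,"az":0,"fingers":-0.5}]'; python3 - <<'E'
from h import *
I,D=bot.read_camera("side"); cv2.imwrite("pics/p7.png",cv2.resize(I[190:290,250:383],None,fx=6,fy=6,interpolation=2))
E
```

```text
time: 24.85
tool_pos: [0.4955, -0.1169, 0.0047]
tcp_rot: [2.214, 2.213, 0.02]
wrist_force: [-1.4, -0.3, 5.6]
width: 0.536
```

View pics/p7.png

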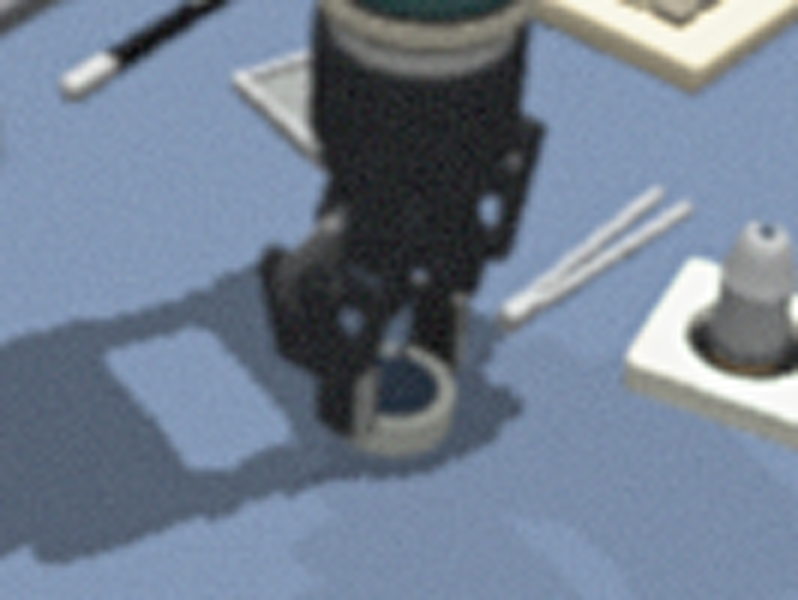

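The polariser is gripped flat across its diameter. I'll carry it to the tray.

```bash
python3 -m inch '[{"dx":0,"dy":0,"dz":-0.02,"ax":0,"ay":0,"az":0,"fingers":-0.5},{"dx":0,"dy":0,"dz":-0.04,"ax":0,"ay":0,"az":0,"fingers":-0.5},{"dx":0.03,"dy":0.03,"dz":-0.05,"ax":0,"ay":0,"az":0,"fingers":-0.5},{"dx":0.06,"dy":0.065,"dz":-0.05,"ax":0,"ay":0,"az":0,"fingers":-0.5},{"dx":0.09,"dy":0.1,"dz":-0.05,"ax":0,"ay":0,"az":0,"fingers":-0.5},{"dx":0.12,"dy":0.135,"dz":-0.05,"ax":0,"ay":0,"az":0,"fingers":-0.5},{"dx":0.13,"dy":0.1465,"dz":-0.05,"ax":0,"ay":0,"az":0,"fingers":-0.5},{"dx":0.13,"dy":0.1465,"dz":-0.05,"ax":0,"ay":0,"az":0,"fingers":-0.5},{"dx":0.13,"dy":0.1465,"dz":-0.03,"ax":0,"ay":0,"az":0,"fingers":-0.5},{"dx":0.13,"dy":0.1465,"dz":-0.015,"ax":0,"ay":0,"az":0,"fingers":-0.5},{"dx":0.13,"dy":0.1465,"dz":-0.008,"ax":0,"ay":0,"az":0,"fingers":-0.5},{"dx":0.13,"dy":0.1465,"dz":-0.005,"ax":0,"ay":0,"az":0,"fingers":-0.5},{"dx":0.13,"dy":0.1465,"dz":-0.003,"ax":0,"ay":0,"az":0,"fingers":-0.5},{"dx":0.13,"dy":0.1465,"dz":-0.003,"ax":0,"ay":0,"az":0,"fingers":-0.5}]'; python3 - <<'E'
from h import *
I,D=bot.read_camera("side"); cv2.imwrite("pics/p8.png",cv2.resize(I[150:250,250:383],None,fx=6,fy=6,interpolation=2))
E
```

```text
time: 26.65
tool_pos: [0.6424, 0.013, 0.0107]
tcp_rot: [2.214, 2.213, 0.021]
wrist_force: [-0.5, 0.2, -1.2]
width: 0.535
```

View pics/p8.png

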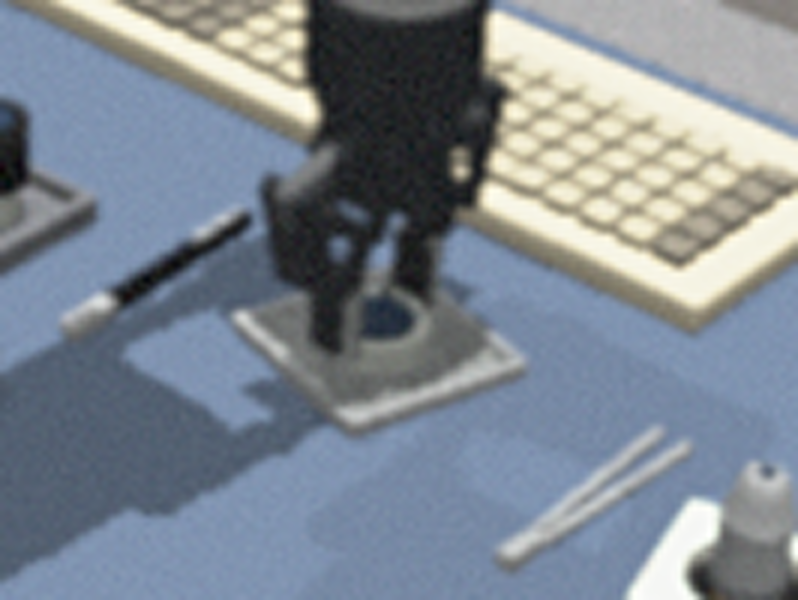

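It's centred over the tray, 2 mm above home. I'll lower it, release, lift away and check everything.

```bash
python3 -m inch '[{"dx":0,"dy":0,"dz":0.001,"ax":0,"ay":0,"az":0,"fingers":-0.5},{"dx":0,"dy":0,"dz":0.002,"ax":0,"ay":0,"az":0,"fingers":-0.5},{"dx":0,"dy":0,"dz":0.0028,"ax":0,"ay":0,"az":0,"fingers":-0.5},{"dx":0,"dy":0,"dz":0.0028,"ax":0,"ay":0,"az":0,"fingers":-0.5}]' && python3 -m inch '[{"dx":0,"dy":0,"dz":0,"ax":0,"ay":0,"az":0,"fingers":0.2},{"dx":0,"dy":0,"dz":0,"ax":0,"ay":0,"az":0,"fingers":0.35},{"dx":0,"dy":0,"dz":0,"ax":0,"ay":0,"az":0,"fingers":0.5},{"dx":0,"dy":0,"dz":0,"ax":0,"ay":0,"az":0,"fingers":0.5},{"dx":0,"dy":0,"dz":-0.02,"ax":0,"ay":0,"az":0,"fingers":0.5},{"dx":0,"dy":0,"dz":-0.06,"ax":0,"ay":0,"az":0,"fingers":0.5},{"dx":0,"dy":0,"dz":-0.12,"ax":0,"ay":0,"az":0,"fingers":0.5},{"dx":0,"dy":-0.06,"dz":-0.18,"ax":0,"ay":0,"az":0,"fingers":0.5},{"dx":0,"dy":-0.12,"dz":-0.2,"ax":0,"ay":0,"az":0,"fingers":0.5},{"dx":0,"dy":-0.18,"dz":-0.2,"ax":0,"ay":0,"az":0,"fingers":0.5},{"dx":0,"dy":-0.24,"dz":-0.2,"ax":0,"ay":0,"az":0,"fingers":0.5},{"dx":0,"dy":-0.24,"dz":-0.2,"ax":0,"ay":0,"az":0,"fingers":0.5}]'
python3 - <<'E'
from h import *
for cam in ["top","side"]:
    I,D=bot.read_camera(cam); P,u,v=pts(cam,D); cv2.imwrite(f"pics/{cam}9.png",cv2.resize(I[130:330,160:430],None,fx=2.9,fy=2.9,interpolation=2))
    for n,c,r,z0,z1 in [("eyeA",(.5955,.2075),.03,.045,.07),("eyeB",(.5955,.2725),.03,.045,.07),("long",(.6125,-.196),.02,.05,.08),("short",(.6275,-.256),.025,.04,.06),("pol",(.642,.013),.04,.013,.03),("tally",(.49,.124),.04,.012,.05),("oil",(.475,-.322),.03,.03,.07)]:
        k=(np.hypot(P[:,0]-c[0],P[:,1]-c[1])<r)&(P[:,2]>z0)&(P[:,2]<z1); Q=P[k]
        if len(Q)<4: print(cam,n,len(Q)); continue
        (cx,cy),(w,h),a=cv2.minAreaRect(Q[:,:2].astype(np.float32)); print(cam,n,len(Q),"ctr",round(cx,4),round(cy,4),"size",round(w,3),round(h,3),"z",Q[:,2].max().round(3))
E
```

```text
time: 27.2
tool_pos: [0.6428, 0.013, 0.0088]
tcp_rot: [2.213, 2.212, 0.021]
wrist_force: [-1.7, 0.9, 5.1]
width: 0.533
time: 28.7
tool_pos: [0.396, 0.013, 0.205]
tcp_rot: [2.213, 2.212, 0.023]
wrist_force: [-0.2, 0.0, 0.2]
width: 0.751
top eyeA 192 ctr 0.5942 0.2085 size 0.038 0.039 z 0.063
top eyeB 194 ctr 0.5938 0.2717 size 0.038 0.038 z 0.063
top long 77 ctr 0.6105 -0.1947 size 0.026 0.022 z 0.071
top short 127 ctr 0.6254 -0.2546 size 0.033 0.031 z 0.057
top pol 236 ctr 0.6403 0.0138 size 0.045 0.046 z 0.025
top tally 220 ctr 0.4863 0.1237 size 0.045 0.04 z 0.039
top oil 96 ctr 0.4746 -0.3187 size 0.027 0.023 z 0.065
side eyeA 133 ctr 0.5948 0.2084 size 0.041 0.038 z 0.06
side eyeB 50 ctr 0.6032 0.2637 size 0.038 0.014 z 0.059
side long 88 ctr 0.6095 -0.1967 size 0.018 0.022 z 0.066
side short 142 ctr 0.6255 -0.2551 size 0.033 0.031 z 0.052
side pol 164 ctr 0.6417 0.0159 size 0.05 0.044 z 0.021
side tally 204 ctr 0.488 0.1228 size 0.04 0.042 z 0.035
side oil 191 ctr 0.4743 -0.3228 size 0.022 0.026 z 0.062
```

View pics/side9.png

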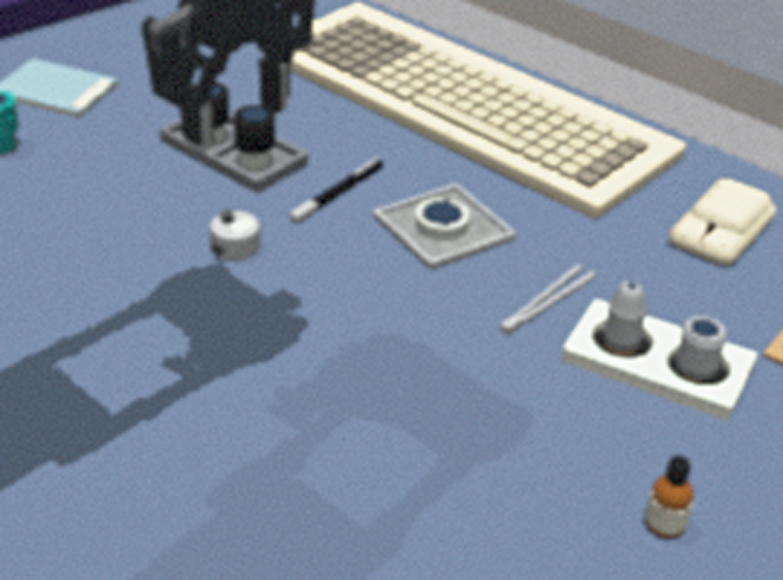

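View pics/top9.png

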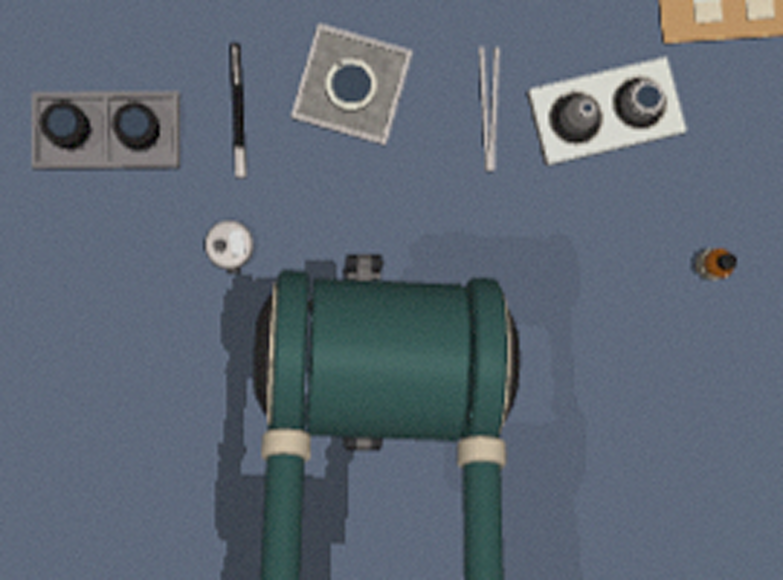

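The last two pictures show all five optics upright in their places (top view: eyepieces at (65,125) and (136,127), polariser at (352,84), objectives at (577,115) and (640,101)). Top heights rose by the floor thickness of each place, so all are fully home. The bystanders haven't moved and the arm is clear.

```bash
python3 -c "
from workcell import bot
print(bot.finish_job())"
```

```text
the job is handed in; nothing more can be done
None
```

All five optics are put away and the job is handed in, at about 29 s on the robot's clock. The long and short objectives stand in the two wells of the white rack, the two black eyepieces stand in separate bays of the grey box, and the polariser lies flat in the steel tray.

- **Position:** in the top view each piece is within about 3 mm of its place's centre. The side view agrees for four of them, but the arm hid most of the second eyepiece from it (50 points), so that piece rests on the top view.
- **Fully home:** each piece's top rose by 4–7 mm, close to the 4–6 mm floor of its place. I felt contact before releasing four of them. For the second eyepiece I lowered it and released in one move without reading the force in between.
- **Bystanders:** the top view puts the oil bottle about 3 mm from its starting reading and the tally counter at its own. Both are within measuring noise. I never approached the turquoise look-alikes.

My first move call was refused because its rows left out some keys; nothing moved.

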